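Clear the pile after a polishing-wheel change

TASK

The parts left over from changing the polishing wheel are piled on top of one another; take the pile apart and put each in its own place: the steel sleeve standing upright in the round dish, the hexagonal nut flat in the six-sided dish, the felt wheel over the upright post and down on its base, and the brown compound bar flat in the rectangular tray, lying the same way as the tray. Do not push aside the finished black mirror cover lying on the bench.

Things in the scene. Friction and masses are not known exactly. Their poses are not given: they have to be found in the camera images.
- sleeve_mid (a point): Plain bright steel spacer sleeve, a tube standing upright: outer diameter 26, bore 14, height 32 mm, about 90 g. Top of the pile, standing on the nut. The point is its centre, half-way up; z is its bore axis (up).
- nut_mid (a point): Dark steel hexagonal nut lying flat: 40 mm across flats, 46 mm across corners, 20 mm high, open bore 22 mm, about 150 g. Second from the top, on the felt wheel. The point is its centre, half-way up; z is up along its bore; two of its flats face +y and -y of its own frame, corners lie on +x and -x.
- wheel_mid (a point): Cream felt polishing wheel, a hard disc lying flat: diameter 58, height 26 mm, open bore 28 mm, about 60 g. Third from the top, on the bar. The point is its centre, half-way up; z is its bore axis (up).
- bar_mid (a point): Brown rectangular bar of polishing compound lying flat on the bench, bottom of the pile: 100 (its x) by 58 (its y) by 30 mm high (its z), about 0.3 kg. The point is its centre, half-way up.
- sleeve_dish: Fixed round aluminium dish: outer diameter 60, inner diameter 46 mm; inner floor 3 mm above the bench, rim top 8 mm above the bench. Origin at the centre of its underside (bench height), z up.
- nut_dish: Fixed grey six-sided dish: inner width 60, outer width 74 mm across flats; inner floor 3 mm above the bench, rim top 8 mm above the bench. The nut fits at any turn. Origin at the centre of its underside (bench height), z up; flats face +y and -y of its own frame.
- wheel_post: Fixed steel post, diameter 10 mm, standing upright in the middle of a round dark wooden base of diameter 68 and height 8 mm; the post's top is 48 mm above the bench. The wheel goes over the post and rests on the base. Origin at the centre of the base's underside (bench height), z up.
- bar_tray: Fixed rectangular steel tray with low walls: inside 120 (its x) by 78 mm (its y), outside 130 by 88 mm; inner floor 3 mm above the bench, wall top 8 mm above the bench. The bar lies in it with long side along long side, either way round. Origin at the centre of its underside (bench height), z up.
- cap_mid (a point): Finished glossy black car-mirror cover lying dome up at the left side of the bench, about 210 mm long, 125 mm wide and 62 mm high, loose; to be left alone. The point is its centre, half-way up; x is its long axis.
Mind the look-alikes: they are no part of the job. Leave any orange or yellow look-alike of the sleeve_dish alone.

How it is judged (in metres and radians):
At the end, for the whole second after the job is handed in: Sleeve in the round dish (centre within 13 mm), nut in the six-sided dish (14 mm), wheel over the post on its base (12 mm), bar in the rectangular tray (16 mm, axes within 0.35 rad); each within 4 mm of its resting height, tilt under 0.12 rad, at rest (horizontal distance between sleeve_mid and sleeve_dish below 0.013 m and z of sleeve_mid in the frame of sleeve_dish between 0.015 and 0.023 m and angle between each of sleeve_mid, nut_mid, wheel_mid, bar_mid's own z axis and vertical below 0.12 rad and linear speed of each of sleeve, nut, wheel, bar below 0.01 m/s and horizontal distance between nut_mid and nut_dish below 0.014 m and z of nut_mid in the frame of nut_dish between 0.009 and 0.017 m and horizontal distance between wheel_mid and wheel_post below 0.012 m and z of wheel_mid in the frame of wheel_post between 0.017 and 0.025 m and horizontal distance between bar_mid and bar_tray below 0.016 m and z of bar_mid in the frame of bar_tray between 0.014 and 0.022 m and angle between the x axis of bar_mid and the x axis of bar_tray, either way round below 0.35 rad); the robot touches nothing.
It fails at once if the finished mirror cover is moved by more than 15 mm (distance of cap_mid from where it was at the start of the episode above 0.015 m).
It also fails if it takes over 122 s, if anything falls off the work surface, if the arm or the gripper's body presses on something with over 40 N, if the wrist force passes 120 N, or if a joint passes its speed limit or range.

ROBOT

A 6-joint arm with a two-finger parallel gripper is mounted at the origin on the work surface. World frame = base frame: x ahead of the robot, y to its left, z up, the work surface at z = 0. Lengths are in m, angles in degrees, forces in N, time in s.
With the tool pointing down it reaches from about 0.35 to 0.725 m from the base axis. Payload 4.3 kg.
Tool frame: the origin (TCP) lies between the finger pads; the fingertips stand robot.tips_ahead ahead of it and the grasp point (between the pads) lies 2 mm behind it (robot.tips_ahead is the distance from the TCP to the fingertips, in m); z points along the fingers, x is the direction in which the jaws open and shut, and the axes are right-handed (so a half turn about z gives the same grasp; the last joint's range is limited). The gripper opens to 85 mm and grips with 20 to 120 N. Pads are 22 mm wide; open, the fingers measure 114 mm over their backs; the gripper's body (76 mm by 85 mm) begins 54 mm behind the grasp point. The pads swing forward as they close: fully open they stand 13 mm farther back than shut.
Start: joints at [64.67, 21.618, 4.641, 73.018, 0, 83.68], TCP at [0.187, 0.544, 0.248] pointing down, gripper open.
Joint ranges: [-156.06, 156.06], [-48.1, 94.91], [-58.44, 69.94], [-101.28, 121.22], [-78.64, 73.56], [-180, 180]. Speed limits (degrees/s): [147.25, 147.25, 180, 180, 180, 180].

INTERFACE

Orientations are given as [roll, pitch, yaw] about the fixed x, y, z axes, in that order (R = Rz(yaw) Ry(pitch) Rx(roll)).
In Python, from station import robot gives the robot as it stands. Calls block until the motion is done:
- robot.movep(position, orientation): joint-space move of the TCP to a pose.
- robot.move_linear(position, ori=None, speed=0.15): straight line of the TCP; ori=None keeps the orientation; speed is the mean speed in m/s.
- robot.movej(angles): joint-space move.
- robot.command_gripper(opening, squeeze=None): finger opening in m; squeeze is the grip in N (None keeps the last); returns when the fingers have stopped.
- robot.wait(seconds).
- robot.ik(position, orientation): joint angles nearest the present ones, or None.
- robot.get_obs(): the state.
- robot.get_image(name): name is "side" or "top"; returns the picture (420x560x3 uint8, red, green, blue); there is no depth.
- robot.camera_params(name): a dict with "fx", "fy", "cx", "cy" (pixels), "dist_coeffs" ([k1, k2, p1, p2, k3] as OpenCV has them; the pictures are not rectified), "R" (3x3) and "t" (3): a world point X has camera coordinates R X + t. Camera axes: x right, y down, z forward; pixel columns grow to the right and rows downward; lengths in m; the calibration is good to about 2 mm. A picture is of the moment at which its call begins. camera_params takes no time and is no camera call.
A pose or a line that the arm cannot do raises robot.IKError and nothing moves.
- robot.finish_job(): hands the job in, once; it reports no verdict.
Trained networks look in the newest picture that a camera, given by its name, has taken for a name from the list of things; names that differ only in an ending like _2 or _b are one class to them, and where a whole thing is asked for, a point or a joint stands for the part that bears it (a point fixed in the world has none). Each returns a list of dicts, best first, with "conf" (0 to 1); they miss things now and then, are a little off and sometimes report something else, mostly with a low value. They report only what shows in the picture. A call takes as long as a camera call. They do not tell look-alikes from the thing itself.
- robot.silhouettes(camera, query): "mask" (420x560 bool, what is visible of it) and "rect" ([left, top, width, height] in pixels, round what is visible of it).
The state is a dict: "time": time; "qpos": joint angles; "qvel": joint speeds; "joint_torque": joint torques, N m; "ee_pos": TCP position; "tool_rot": TCP orientation; "wrist_force": force on the tool from outside, world axes, zero at the start; "ft_torque": the same for the moment, N m; "opening": finger opening in m.
Only numpy, scipy, OpenCV 4.12 (cv2) and the standard library are available. Lean on these libraries where they do the work, as an engineer would, in place of code of your own. Each camera call takes 0.05 s, during which the arm holds its last target. There are 200 camera calls.

## Working session

There is one attempt and no reset: what is moved stays moved. The work goes in short steps, each a Python script; the robot and the scene stay as the last script left them, time stands still between calls to the robot, and variables do not carry over. Pictures are saved under pics/ and viewed, about 12 in all and at most 16, crops included, and the job is handed in when it is done.

```bash
mkdir -p pics; ls; python3 - <<'E'
from station import robot
import cv2, numpy as np
for c in ("top","side"):
    im=robot.get_image(c); cv2.imwrite(f"pics/{c}0.png",im[:,:,::-1])
    p=robot.camera_params(c); R=np.array(p["R"]);print(c,p["fx"],p["cx"],p["cy"],p["dist_coeffs"],"campos",-R.T@np.array(p["t"]),"fwd",R[2])
    for q in ["sleeve_mid","nut_mid","wheel_mid","bar_mid","sleeve_dish","nut_dish","wheel_post","bar_tray","cap_mid"]:
        print(q,[(round(d["conf"],2),d["rect"]) for d in robot.silhouettes(c,q)][:4])
print(robot.tips_ahead, robot.get_obs())
E
```

```text
pics
top 500.3960697840475 285.8330576180524 204.04649454428431 [-0.09156333  0.          0.          0.          0.        ] campos [0.43281502 0.07986965 1.26277241] fwd [ 0.07047399 -0.01727462 -0.99736403]
sleeve_mid []
nut_mid [(0.63, [361.3, 125.8, 48.4, 54.3]), (0.56, [415.6, 244.9, 12.9, 14.4])]
wheel_mid [(0.64, [412.3, 244.4, 17.9, 20.6])]
bar_mid [(0.9, [398.3, 235.2, 43.3, 38.3]), (0.27, [420.7, 250.5, 18.6, 12.6])]
sleeve_dish [(0.88, [186.7, 156.4, 24.1, 21.8]), (0.59, [226.3, 144.8, 22.5, 22.4]), (0.57, [256.2, 167.8, 24.3, 25.8])]
nut_dish [(0.85, [184.9, 241.7, 34.3, 29.2]), (0.42, [98.3, 135.3, 63.3, 86.7])]
wheel_post [(0.69, [286.6, 202.2, 28.6, 26.9])]
bar_tray [(0.56, [363.2, 122.2, 47.2, 56.8])]
cap_mid [(0.59, [100.5, 137.1, 56.2, 83.4])]
side 415.71362163881906 279.656207830297 208.89901835618303 [0.00301333 0.         0.         0.         0.        ] campos [ 0.1556883  -0.79755027  0.6471014 ] fwd [ 0.3319632   0.79347639 -0.51009377]
sleeve_mid [(0.79, [278.6, 299.0, 17.6, 26.5]), (0.67, [257.0, 316.2, 55.6, 53.2])]
nut_mid [(0.65, [271.4, 313.0, 27.2, 21
[... 393 characters left out ...]

cap_mid [(0.87, [227.1, 156.9, 62.5, 28.5])]
0.017 {'time': 1.0, 'qpos': array([6.46693330e+01, 2.16165442e+01, 4.64097539e+00, 7.30178484e+01,
       4.39735073e-04, 8.36776415e+01]), 'qvel': array([-0.03092864,  0.05983232,  0.04166465,  0.14327937,  0.01274502,
        0.03486892]), 'joint_torque': array([-6.74353782e-05, -4.63527524e+01,  2.70162839e+01,  8.81664619e-05,
        8.54655354e-05, -9.94819629e-06]), 'ee_pos': array([0.18731253, 0.54367159, 0.24834099]), 'tool_rot': array([ 1.79999712e+02, -6.59119517e-03,  7.09916915e+01]), 'wrist_force': array([0.00593625, 0.85736785, 0.20195364]), 'ft_torque': array([-0.05075323,  0.04143101,  0.02189682]), 'opening': 0.0853025707788394}
```

```bash
python3 - <<'E'
import cv2
t=cv2.imread("pics/top0.png");s=cv2.imread("pics/side0.png")
cv2.imwrite("pics/a.png",cv2.resize(t[110:290,90:450],(800,400),interpolation=cv2.INTER_CUBIC))
cv2.imwrite("pics/b.png",cv2.resize(s[140:390,170:430],(624,600),interpolation=cv2.INTER_CUBIC))
E
```

```text
(no output)
```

View pics/a.png

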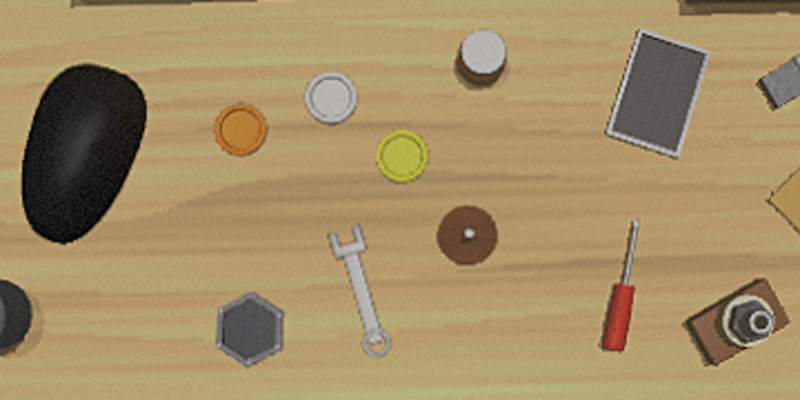

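View pics/b.png

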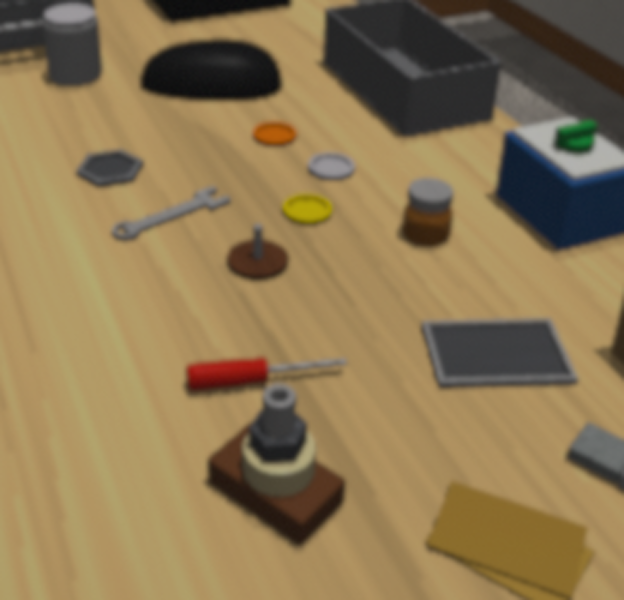

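```bash
cat > h.py <<'E'
from station import robot
import cv2, numpy as np
from scipy.optimize import minimize
P={c:robot.camera_params(c) for c in ("top","side")}
def proj(c,X):
    p=P[c];K=np.array([[p["fx"],0,p["cx"]],[0,p["fy"],p["cy"]],[0,0,1.]])
    return cv2.projectPoints(np.asarray(X,float),cv2.Rodrigues(np.array(p["R"],float))[0],np.array(p["t"],float),K,np.array(p["dist_coeffs"],float))[0][:,0]
def prism(n,r,z0,z1,off=0):
    a=np.arange(n)*2*np.pi/n+off
    return np.array([[r*np.cos(t),r*np.sin(t),z] for z in (z0,z1) for t in a])
def box(lx,ly,z0,z1): return np.array([[a*lx/2,b*ly/2,z] for a in(-1,1) for b in(-1,1) for z in(z0,z1)])
S=dict(sleeve_mid=prism(32,.013,.076,.108),nut_mid=prism(6,.0231,.056,.076),wheel_mid=prism(32,.029,.030,.056),
 bar_mid=box(.1,.058,0,.03),sleeve_dish=prism(32,.03,0,.008),nut_dish=prism(6,.0427,0,.008),
 wheel_post=prism(32,.034,0,.008),bar_tray=box(.13,.088,0,.008))
def place(shape,v):
    c,s=np.cos(v[2]),np.sin(v[2]);return shape@np.array([[c,s,0],[-s,c,0],[0,0,1]])+[v[0],v[1],0]
def ray(c,uv,z):
    f=lambda q: proj(c,[[q[0],q[1],z]])[0]-uv
    from scipy.optimize import fsolve
    return fsolve(f,[.5,0])
def fit(shape,masks,v0,yaws=(0,)):
    "masks: {camera:bool mask}; best IoU of convex hulls"
    k=6;T={}
    for c,m in masks.items():
        n,l,st,_=cv2.connectedComponentsWithStats(m.astype(np.uint8)); m=l==1+np.argmax(st[1:,4])
        pts=np.argwhere(m)[:,::-1]
        o=pts.min(0)-15;sz=(pts.max(0)+15-o)*k
        cn=np.concatenate([pts+d for d in([-.5,-.5],[.5,-.5],[-.5,.5],[.5,.5])])
        im=np.zeros((sz[1],sz[0]),np.uint8);cv2.fillConvexPoly(im,cv2.convexHull(((cn-o+.5)*k).astype(np.int32)),1);T[c]=(o,im)
    def loss(v):
        s=0
        for c,(o,im) in T.items():
            h=np.zeros_like(im);cv2.fillConvexPoly(h,cv2.convexHull(((proj(c,place(shape,v))-o+.5)*k).astype(np.int32)),1)
            s+=1-(h&im).sum()/max(1,(h|im).sum())
        return s/len(T)
    best=None
    for y in yaws:
        s0=[v0[0],v0[1],y];r=minimize(loss,s0,method="Nelder-Mead",options=dict(initial_simplex=[s0,[s0[0]+.012,s0[1],y],[s0[0],s0[1]+.012,y],[s0[0],s0[1],y+.15]],xatol=1e-4,fatol=1e-4))
        if best is None or r.fun<best.fun: best=r
    return best.x,1-best.fun
def draw(im,c,shape,v,col,k,o):
    cv2.polylines(im,[((cv2.convexHull(proj(c,place(shape,v)).astype(np.float32))-o+.5)*k).astype(np.int32)],True,col,1)
E
cat > m.py <<'E'
from h import *
near=dict(sleeve_mid=(425,252),nut_mid=(425,254),wheel_mid=(425,254),bar_mid=(421,255),sleeve_dish=(238.5,154),nut_dish=(202,257),wheel_post=(300,215),bar_tray=(386,152))
nearS={"sleeve_mid":(287,311),"nut_mid":(286,323),"wheel_mid":(287,333),"bar_mid":(285,343),"sleeve_dish":(308,209),"nut_dish":(216,210),"wheel_post":(278,248),"bar_tray":(378,287)}
ims={c:robot.get_image(c) for c in P}
est={}
for q,sh in S.items():
    m={}
    for c,nr in (("top",near),("side",nearS)):
        ds=[d for d in robot.silhouettes(c,q) if np.hypot(d["rect"][0]+d["rect"][2]/2-nr[q][0],d["rect"][1]+d["rect"][3]/2-nr[q][1])<9]
        if ds: m[c]=ds[0]["mask"]
    z=sh[:,2].max();v0=ray("top",near[q],z)
    yaws=(0,) if len(sh)>20 else ((0,.5) if len(sh)==12 else np.arange(0,3.1,.4))
    out={c:fit(sh,{c:m[c]},v0,yaws) for c in m}
    if len(m)==2: out["both"]=fit(sh,m,v0,yaws)
    for a,(v,i) in out.items(): print(q,a,np.round(v,4),"deg %.1f"%np.degrees(v[2]),"iou %.2f"%i)
    est[q]=out["both" if "both" in out else list(out)[0]][0]
np.save("est.npy",est,allow_pickle=True)
col=[(0,255,255),(255,0,255),(0,255,0),(255,255,0)]*2
tiles=[]
for c,o,k in(("top",(385,215),5.),("side",(240,285),4)):
    im=ims[c][o[1]:o[1]+int(400/k),o[0]:o[0]+int(400/k),::-1];im=cv2.resize(im,(400,400),interpolation=cv2.INTER_CUBIC);raw=im.copy()
    for i,(q,v) in enumerate(est.items()): draw(im,c,S[q],v,col[i],k,np.array(o))
    tiles+=[im] if c=="top" else [im]
cv2.imwrite("pics/c.png",np.hstack(tiles))
o=np.array((170,115));im=cv2.resize(ims["top"][115:285,170:430,::-1],(780,510),interpolation=cv2.INTER_CUBIC)
for i,(q,v) in enumerate(est.items()):
    if i>3: draw(im,"top",S[q],v,col[i],3,o)
cv2.imwrite("pics/d.png",im)
E
python3 m.py
```

```text
sleeve_mid top [ 0.3884 -0.278   0.3495] deg 20.0 iou 0.93
sleeve_mid side [ 0.3868 -0.2783  0.2721] deg 15.6 iou 0.91
sleeve_mid both [ 0.3877 -0.2778  0.2561] deg 14.7 iou 0.91
nut_mid top [ 0.3868 -0.2751 -0.0743] deg -4.3 iou 0.84
nut_mid side [ 0.386  -0.2801  0.7669] deg 43.9 iou 0.85
nut_mid both [ 0.3867 -0.2773  0.6933] deg 39.7 iou 0.80
wheel_mid top [ 0.3904 -0.2701  0.1299] deg 7.4 iou 0.58
wheel_mid side [ 0.388  -0.2807  0.2159] deg 12.4 iou 0.68
wheel_mid both [ 0.3886 -0.2788  0.1296] deg 7.4 iou 0.61
bar_mid top [ 0.3847 -0.2783  1.9956] deg 114.3 iou 0.47
bar_mid side [ 0.3847 -0.2786  2.0728] deg 118.8 iou 0.95
bar_mid both [ 0.385  -0.2787 -1.0895] deg -62.4 iou 0.70
sleeve_dish top [0.6514 0.1755 0.0041] deg 0.2 iou 0.96
sleeve_dish side [0.6556 0.1732 0.0534] deg 3.1 iou 0.96
sleeve_dish both [0.6529 0.1749 0.0698] deg 4.0 iou 0.90
nut_dish side [0.3946 0.2693 0.8499] deg 48.7 iou 0.88
wheel_post top [0.4907 0.0249 0.0324] deg 1.9 iou 0.96
wheel_post side [0.4935 0.0224 0.0407] deg 2.3 iou 0.87
wheel_post both [ 0.4922  0.024  -0.1238] deg -7.1 iou 0.89
bar_tray top [ 0.6502 -0.2012  2.8078] deg 160.9 iou 0.94
bar_tray side [ 0.6511 -0.2021  2.7904] deg 159.9 iou 0.98
bar_tray both [ 0.6511 -0.202   2.7978] deg 160.3 iou 0.96
```

View pics/c.png

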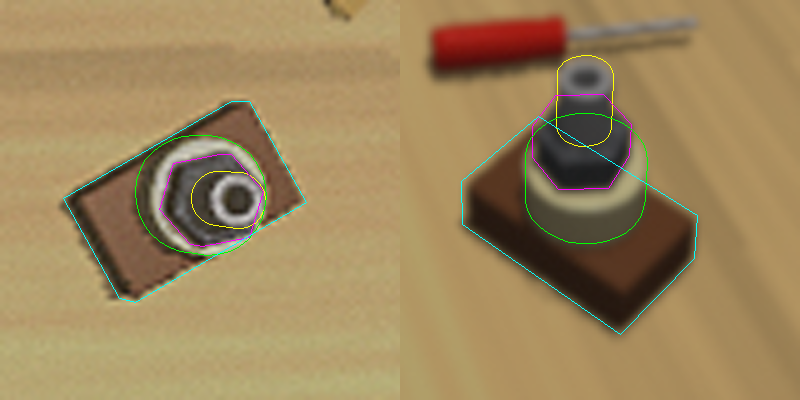

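View pics/d.png

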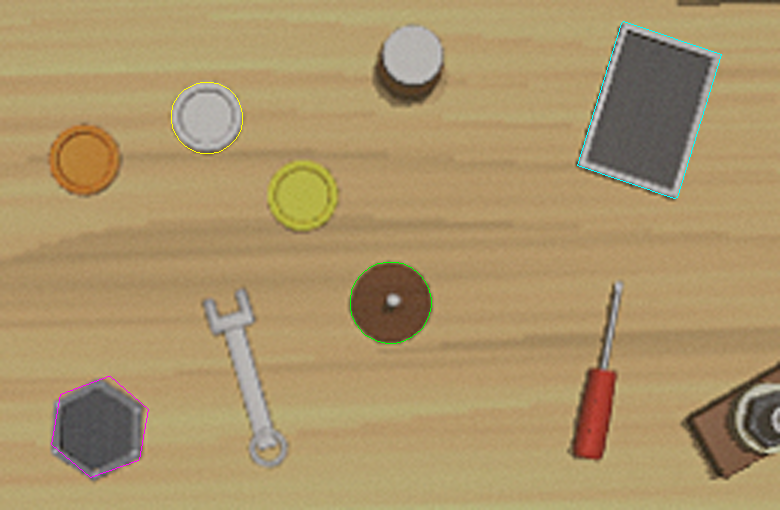

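```bash
cat >> h.py <<'E'
def pick(x,y,z,yaw,op,sq):
    robot.command_gripper(op)
    robot.movep([x,y,max(z+.05,.15)],[180,0,yaw])
    robot.move_linear([x,y,z],speed=.12)
    robot.command_gripper(0,sq); o=robot.get_obs(); print("grip",o["opening"],o["ee_pos"],o["wrist_force"],"t",o["time"])
    robot.move_linear([x,y,z+.10],speed=.15)
def put(x,y,z,yaw,op):
    robot.movep([x,y,max(z+.05,.12)],[180,0,yaw]); print("held",robot.get_obs()["opening"])
    robot.move_linear([x,y,z],speed=.08); print("wf",robot.get_obs()["wrist_force"])
    robot.command_gripper(op); robot.wait(.2)
    robot.move_linear([x,y,z+.10],speed=.2); print("t",robot.get_obs()["time"])
E
cat > one.py <<'E'
from h import *
e=np.load("est.npy",allow_pickle=True).item()
print("nutdish",ray("top",(203,258.3),.008))
pick(*e["sleeve_mid"][:2],.102,27.6,.05,40)
put(*e["sleeve_dish"][:2],.030,80,.05)
ims=[]
im=robot.get_image("top");a=cv2.resize(im[215:295,385:465,::-1],(400,400),interpolation=cv2.INTER_CUBIC)
for v,cl in((e["nut_mid"],(255,0,255)),): draw(a,"top",S["nut_mid"],v,cl,5,np.array((385,215)))
s=robot.get_image("side");b=cv2.resize(s[285:385,240:340,::-1],(400,400),interpolation=cv2.INTER_CUBIC)
cv2.imwrite("pics/e.png",np.hstack([a,b]))
m={c:d[0]["mask"] for c in P if (d:=robot.silhouettes(c,"nut_mid"))}
for c in m: print(c,np.argwhere(m[c]).mean(0),[ (np.round(v,4),np.degrees(v[2])%60,i) for v,i in [fit(S["nut_mid"],{c:m[c]},e["nut_mid"],(0,.35,.7))]])
E
python3 one.py
```

```text
nutdish [0.39096186 0.26858967]
grip 0.02435403355184129 [ 0.38841194 -0.27847178  0.10312277] [-1.0826365   0.17319833  6.28945405] t 6.2333
held 0.024534364310105715
wf [-0.72489481  0.64943393 -0.98831062]
t 11.4583
top [254.32300885 426.55309735] [(array([ 0.3873, -0.277 , -0.3211]), np.float64(41.603980401625996), np.float64(0.9433022955655942))]
side [320.60820046 284.96127563] [(array([ 0.3863, -0.2789,  0.7858]), np.float64(45.02254592691621), np.float64(0.9466834113483275))]
```

View pics/e.png

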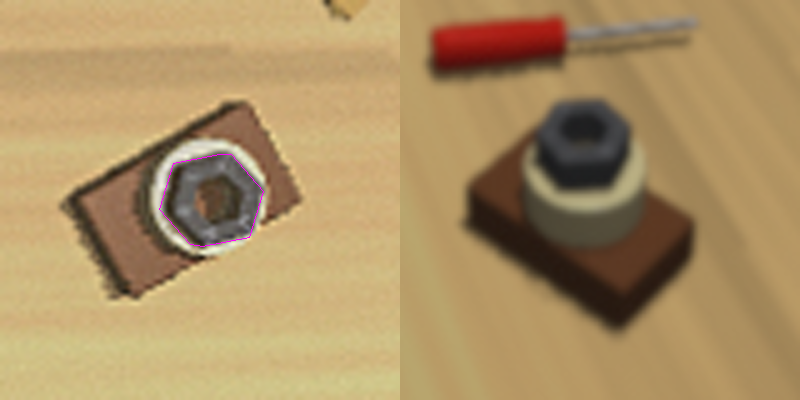

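```bash
cat > two.py <<'E'
from h import *
pick(.387,-.278,.081,12,.062,60)
put(.393,.270,.029,60,.06)
t=robot.get_image("top");s=robot.get_image("side")
a=cv2.resize(t[125:275,180:320,::-1],(400,428),interpolation=cv2.INTER_CUBIC)
b=cv2.resize(s[185:265,190:330,::-1],(400,228),interpolation=cv2.INTER_CUBIC)
c=cv2.resize(s[290:380,240:340,::-1],(222,200),interpolation=cv2.INTER_CUBIC);c2=cv2.resize(t[225:285,395:455,::-1],(178,200),interpolation=cv2.INTER_CUBIC)
cv2.imwrite("pics/f.png",np.hstack([a,np.vstack([b,np.hstack([c,c2])])]))
W=S["wheel_mid"]
for c in P:
    for d in robot.silhouettes(c,"wheel_mid")[:2]: v,i=fit(W,{c:d["mask"]},(.387,-.278));print(c,d["conf"],d["rect"],np.round(v,4),i)
E
python3 two.py
```

```text
grip 0.038532803100933086 [ 0.38784835 -0.27882811  0.08237609] [-1.33124634  0.33929676  7.38196872] t 14.8917
held 0.03789341170785538
wf [-3.06109072 -1.09958697  5.14228018]
t 20.1833
top 0.98 [415.8, 244.5, 21.9, 22.3] [ 0.3882 -0.2796  0.1656] 0.9587741302213982
side 0.69 [269.9, 315.0, 33.8, 31.2] [ 0.3875 -0.2801  0.1459] 0.9526077246452969
```

View pics/f.png

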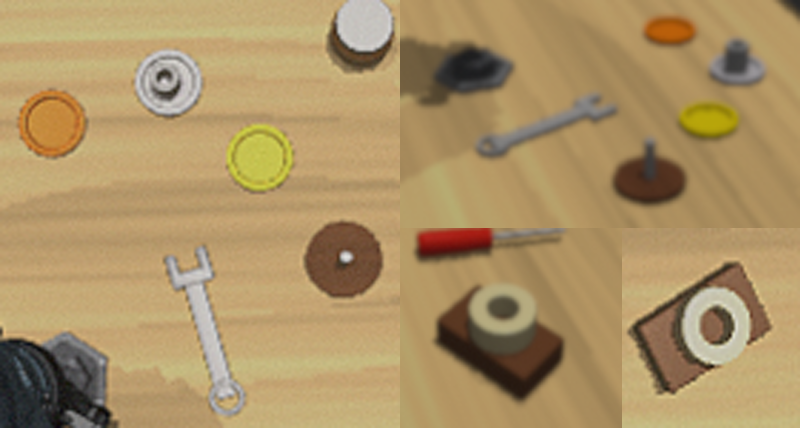

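```bash
cat > three.py <<'E'
from h import *
pick(.388,-.2795,.052,27.6,.085,50)
put(.492,.024,.031,30,.08)
robot.movep([.5,.2,.2],[180,0,60])
t=robot.get_image("top");s=robot.get_image("side")
b=cv2.resize(s[195:345,200:340,::-1],(400,428),interpolation=cv2.INTER_CUBIC)
a=cv2.resize(t[195:285,275:455,::-1],(400,200),interpolation=cv2.INTER_CUBIC)
c=cv2.resize(t[235:280,170:260,::-1],(400,200),interpolation=cv2.INTER_CUBIC)
cv2.imwrite("pics/g.png",np.hstack([b,np.vstack([a,c,0*a[:28]])]))
for q,sh,v0,ys in (("bar_mid",S["bar_mid"],(.385,-.279),(-1.09,)),("wheel_mid",prism(32,.029,.008,.034),(.492,.024),(0,)),("nut_mid",prism(6,.0231,.003,.023),(.393,.27),(0,.5)),("nut_dish",S["nut_dish"],(.393,.27),(0,.5)),("sleeve_mid",prism(32,.013,.003,.035),(.653,.175),(0,))):
  for c in P:
    for d in robot.silhouettes(c,q)[:1]: v,i=fit(sh,{c:d["mask"]},v0,ys);print(q,c,d["conf"],d["rect"],np.round(v,4),i)
E
python3 three.py
```

```text
grip 0.055633422560459125 [ 0.38863161 -0.28014255  0.05309681] [0.38464924 0.78041481 6.09578608] t 24.0917
held 0.05545967302105465
wf [-0.51993243  0.52353724 -0.5277433 ]
t 28.6167
bar_mid top 0.93 [399.0, 234.3, 45.5, 36.7] [ 0.3863 -0.2789 -1.1121] 0.9358504488992744
bar_mid side 0.62 [256.1, 315.4, 56.3, 52.9] [ 0.3849 -0.2789 -1.0855] 0.9829211011356205
wheel_mid top 0.57 [287.5, 204.8, 19.9, 24.0] [0.4926 0.0257 0.1234] 0.9429851861073073
wheel_mid side 0.58 [264.2, 232.0, 25.3, 20.8] [0.4937 0.0255 0.1655] 0.9361146454161923
nut_mid side 0.51 [209.4, 199.5, 15.3, 13.6] [0.3941 0.2718 0.219 ] 0.9223666210670315
nut_dish side 0.72 [203.1, 203.7, 29.0, 17.1] [0.392  0.2705 0.9736] 0.8731933242833186
sleeve_mid top 0.51 [230.5, 149.4, 13.9, 14.1] [0.6506 0.177  0.0633] 0.9133466135458167
sleeve_mid side 0.52 [347.2, 275.2, 63.5, 25.2] [0.653 0.175 0.   ] 0.0
```

View pics/g.png

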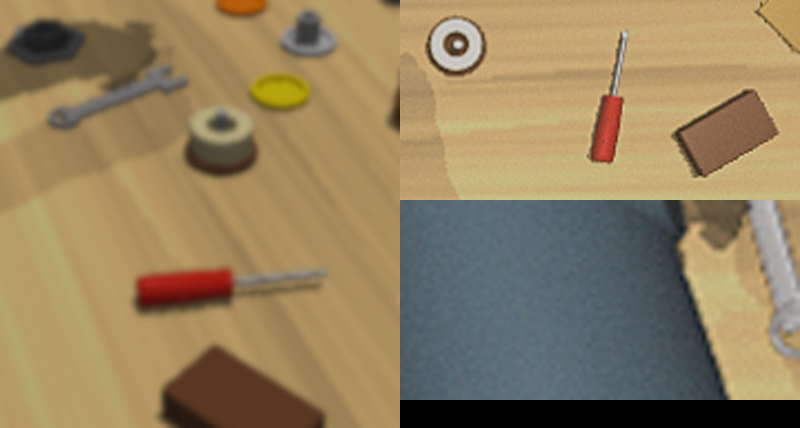

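```bash
cat > four.py <<'E'
from h import *
pick(.3855,-.279,.026,27,.085,80)
put(.651,-.202,.0305,70.3,.083)
robot.movep([.45,-.3,.25],[180,0,70])
t=robot.get_image("top");s=robot.get_image("side")
b=cv2.resize(s[180:330,195:435,::-1],(800,500),interpolation=cv2.INTER_CUBIC);cv2.imwrite("pics/i.png",b)
a=cv2.resize(t[110:290,90:430,::-1],(800,424),interpolation=cv2.INTER_CUBIC);cv2.imwrite("pics/h.png",a)
for q,sh,v0,ys in (("bar_mid",box(.1,.058,.003,.033),(.651,-.202),(2.8,)),("nut_mid",prism(6,.0231,.003,.023),(.393,.27),(0,.5)),("nut_dish",S["nut_dish"],(.393,.27),(0,.5)),("wheel_mid",prism(32,.029,.008,.034),(.492,.024),(0,)),("sleeve_mid",prism(32,.013,.003,.035),(.653,.175),(0,))):
  for c in P:
    for d in robot.silhouettes(c,q)[:1]: v,i=fit(sh,{c:d["mask"]},v0,ys);print(q,c,d["conf"],d["rect"],np.round(v,4),i)
E
python3 four.py
```

```text
grip 0.055939003155601075 [ 0.38603199 -0.27964424  0.02713503] [-7.28172765e-01  4.06857512e-03  6.39994850e+00] t 33.5833
held 0.056605179654035255
wf [ 0.61094567  0.3686188  -2.90418985]
t 37.975
bar_mid top 0.95 [369.5, 126.1, 36.1, 46.0] [ 0.651  -0.202   2.8019] 0.9498266786493773
bar_mid side 0.95 [354.1, 271.3, 49.4, 24.9] [ 0.6514 -0.202   2.8061] 0.9775055187637969
nut_mid top 0.65 [193.4, 249.8, 14.3, 12.2] [0.3933 0.2691 0.5601] 0.9359043412689864
nut_mid side 0.48 [206.4, 200.7, 17.2, 13.7] [0.3945 0.2714 0.6917] 0.8874765275169724
nut_dish top 0.6 [183.9, 241.4, 38.0, 30.1] [0.3933 0.2719 0.9753] 0.91285134037368
nut_dish side 0.65 [200.8, 202.6, 32.1, 18.0] [ 0.3917  0.2687 -0.0348] 0.8656823053107883
wheel_mid top 0.66 [287.4, 204.9, 21.4, 22.2] [ 0.4918  0.0255 -0.0237] 0.9729379054680259
wheel_mid side 0.55 [265.8, 232.9, 24.3, 20.6] [0.4942 0.024  0.1139] 0.9027711904600583
sleeve_mid top 0.54 [226.6, 149.3, 18.6, 13.0] [0.6507 0.1771 0.0723] 0.9473552894211577
sleeve_mid side 0.69 [302.7, 198.2, 9.6, 16.5] [0.6524 0.1705 0.2465] 0.8296110414052698
```

View pics/h.png

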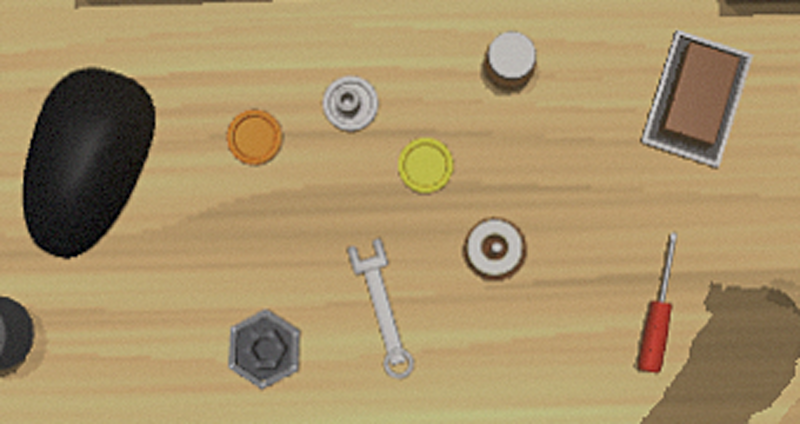

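View pics/i.png

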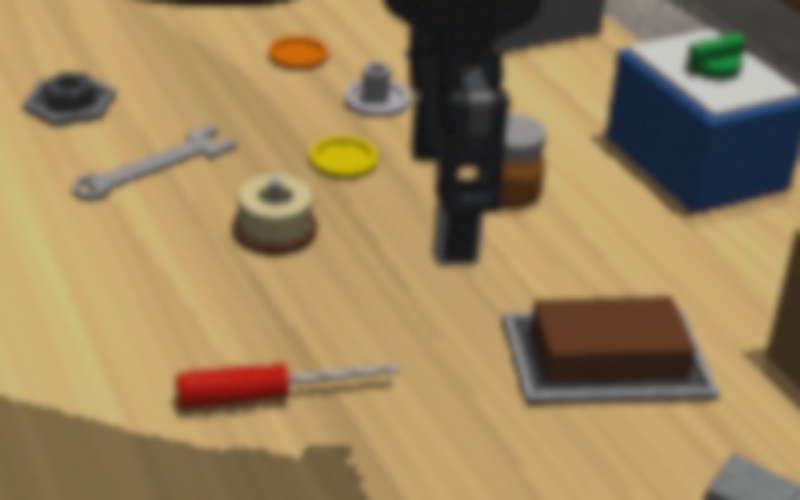

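Both views show all four parts seated: sleeve in the plain dish at about (348,101) in the top crop, nut at (265,348), wheel on its post at (495,247), bar in the tray at (703,97). The mirror cover looks unmoved, and the gripper is clear of everything.

```bash
python3 -c "
from station import robot
robot.wait(.3);print(robot.get_obs()['wrist_force']);print(robot.finish_job())"
```

```text
[-0.18180216  0.05144513  0.24674252]
the job is handed in; nothing more can be done
None
```

I took the pile apart from the top down, put each part in its place, and handed the job in at about 39 s of the 122 s allowed. The interface reports no verdict.

**Final positions:** My last top-camera fits put each part close to its target:

| Part | Distance from target | Limit |
|---|---|---|
| Sleeve | about 3 mm | 13 mm |
| Nut | about 3 mm | 14 mm |
| Wheel | about 2 mm | 12 mm |
| Bar | under 1 mm, within 0.01 rad of the tray's axis | 16 mm, 0.35 rad |

**Resting heights and tilt:** I judged these by eye only. In the pictures all four parts sit upright or flat on their floors.

**Bystanders:** The orange and yellow dishes were left alone. The mirror cover looks unmoved, but I compared it by eye and did not measure it. The gripper was clear of everything, with wrist force near zero.

**Disagreements:** The side-camera fits for the sleeve (about 4 mm) and the nut (2–3 mm) were noisier and differed from the top view by 3–7 mm, still inside the limits. One earlier sleeve detection in the side view was a false match on the tray, and I ignored it.

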